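# Square a lacquered stand plate in the marking jig

### The job

The maple stand plate lies with its red lacquered face hidden against the bench: turn it over so that the red face is up, lay it on the grey marking jig, and press it gently into the corner, flush against both brass stops at once (either way round). Finish while still holding it there with the fingers, pressed against both stops and flat on the jig; do not put it down or let go, do not ram the stops, and leave the other things on the bench where they are.

Things in the scene. Friction and masses are not known exactly. Their poses are not given: they have to be found in the camera images.
- stand_plate: Small flat maple stand plate, 66 (x) x 46 (y) x 22 (z) mm, 55 g (mass varies by 30%); one broad face glossy red lacquer, the other bare pale wood with four small dark holes. Origin at the centre of the block; x along the long side, y along the short side, z points out of the BARE face (straight up at the start; must end straight down). It starts flat on the bench. It may be gripped across its 46 mm or its 66 mm width, and stands stably on any of its edges.
- jig: Grey marking jig fixed to the bench: base plate 130 x 130 x 5 mm, origin at the centre of its underside (on the bench), so its floor is 5 mm above the bench. Two brass bars on it form a corner at its +x, +y corner; its -x and -y sides are open. Its x axis points roughly away from the robot (within about 30 degrees).
- jig_corner (a point): The inner corner of the jig: where the planes of the two stop faces meet, at floor level (at x 50, y 50, z 5 mm in the jig's frame; same axes as the jig). The plate belongs at negative x and negative y of it.
- stop_far: Rigid brass bar on the jig's +x side, 14 mm thick, 10 mm high above the jig's floor (so the 22 mm plate stands 12 mm proud of it). Its face towards -x lies at x = 50 mm in the jig's frame and runs from y -62 to +43 mm. Origin and axes coincide with the jig's.
- stop_side: The same bar on the jig's +y side: its face towards -y lies at y = 50 mm in the jig's frame and runs from x -62 to +43 mm. 14 mm thick, 10 mm high above the floor. Origin and axes coincide with the jig's.
- turntable: Cast aluminium turntable, 150 mm across, 36 mm high, with a black spring knob towards the robot reaching 106 mm from the axis; fixed. Origin under its centre. Leave alone.
- tama_center (a point): Centre of the glossy black tama ball, 60 mm across, loose in a ring on the turntable (top of the ball 100 mm above the bench). Leave alone.
- burnisher: Boxwood burnisher, 150 mm long, 24 mm thick, lying along its x axis; origin under its middle. Leave alone.
- washer: Copper spacer washer, 44 mm across, 4 mm thick; origin under its centre. Leave alone.
- cup: Glazed grey-green celadon cup, 76 mm across, 65 mm high; origin under its centre. Leave alone.
- lacquer_jar: Amber glass lacquer jar with black cap, 64 mm across, 75 mm high; origin under its centre. Leave alone.
- brush: Brush lying along its x axis, under 220 mm long; origin under its middle. Leave alone.
Mind the look-alikes: they are no part of the job. Of the things like the stand_plate, leave any that is purple; of the rest the larger one is meant. Several things have the shape of the jig; the one meant has the colours described above.

How it is judged:
By the outcome, as a careful person would: the job done as asked, in the order asked, and still so for the second after the job is handed in, while the arm keeps its last pose, push and grip.
It also fails if it takes over 72 s, if anything falls off the work surface, if the arm or the gripper's body presses on something with over 40 N, if the wrist force passes 120 N, or if a joint passes its speed limit or range.

### The arm

A 6-joint arm with a two-finger parallel gripper is mounted at the origin on the work surface. World frame = base frame: x ahead of the robot, y to its left, z up, the work surface at z = 0. Lengths are in m, angles in degrees, forces in N, time in s.
With the tool pointing down it reaches from about 0.35 to 0.875 m from the base axis. Payload 4.2 kg.
Tool frame: the origin (TCP) lies midway between the tips of the shut fingers; the grasp point (between the pads) lies 19 mm behind it; z points along the fingers, y is the direction in which the jaws open and shut (so a half turn about z gives the same grasp; the last joint's range is limited). The gripper opens to 87 mm and grips with 3 to 60 N. Pads are 19 mm wide; open, the fingers measure 117 mm over their backs; the gripper's body (75 mm by 190 mm) begins 51 mm behind the grasp point.
Start: joints at [81.681, 22.042, 0.453, 0, -68.411, -14.817], TCP at [0.246, 0.575, 0.223] pointing down, gripper open.
Joint ranges: [-179.83, 179.83], [-69.29, 118.12], [-61.27, 80.66], [-181.25, 117.63], [-171.15, -9.14], [-177.46, 177.46]. Speed limits (degrees/s): [159.86, 159.86, 180, 180, 180, 180].

### API

Orientations are given as a 3x3 rotation matrix whose columns are the frame's x, y, z axes.
In Python, from station import r gives the robot as it stands.
- The arm moves only by the tool play_rows, never from a script. Its argument "commands" is a list that holds one entry, the list of rows, each a list of 7 numbers: the shift along the world's x, y, z in m, then the turn, a rotation vector about the world's x, y, z in rad, then the closure, from 0 (fully open) to 1 (shut). A call has 1 to 5 rows; each row is the pose to reach, as a shift and turn from the pose commanded when the call began; what a row does not reach only later rows make up. A row lasts 1/10 s, in which the tool goes at most 50 mm and 8.59 degrees, less where a joint would pass 70% of its speed; a pose out of reach is approached as far as the arm can. A call with a gripper value outside its range is refused whole. The fingers move at their own pace and stop on an object; the grip force is fixed at half the most. Time passes only in rows, so rows that repeat a pose let the fingers close. It gives the time, the measured TCP pose, the force and the opening at its end, in the units of the state.
- r.sense(): the state, without advancing time (a new reading comes with each control period).
- r.capture(name): name is "scene" or "top" or "wrist"; returns a dict with "image" (384x512x3 uint8, red, green, blue), "range_z" (384x512 float32, m along the optical axis (not along the pixel's ray), 0 where there is no reading), "intrinsics" (3x3 intrinsics, pixels), "extrinsics" (4x4, takes a point from camera to world coordinates); the wrist camera has in their place "mount" (4x4, takes a point from camera to tool coordinates, whose origin is the TCP and whose axes are the flange's). Camera axes: x right, y up, looking along -z (the intrinsics and any distortion apply to the point x, -y, -z); pixel columns grow to the right and rows downward; lengths in m; the calibration is good to about 2 mm. A picture is of the moment at which its call begins: read the wrist's pose just before it.
- r.finish_job(): hands the job in, once; it reports no verdict.
The state is a dict: "time_s": time; "joints": joint angles; "joint_velocities": joint speeds; "effort": joint torques, N m; "tcp_pos": TCP position; "ee_rot": TCP orientation; "wrist_force": force on the tool from outside, world axes, zero at the start; "moment": the same for the moment, N m; "gripper_width": opening from 0.0 (shut) to 1.0 (fully open).
Only numpy, scipy, OpenCV 4.12 (cv2) and the standard library are available. Lean on these libraries where they do the work, as an engineer would, in place of code of your own. Each camera call takes 0.05 s, during which the arm holds its last target. There are 200 camera calls.

## Working session

There is one attempt and no reset: what is moved stays moved. The work goes in short steps, Python scripts to look and compute and a tool call to move; the robot and the scene stay as the last step left them, time stands still between calls to the robot, and variables do not carry over. Pictures are saved under pics/ and viewed, about 8 in all and at most 12, crops included, and the job is handed in when it is done.

Besides the shell and the picture viewer there is one more tool, called after "Emit:" as name(argument=value, ...), one argument or row to a line, values as JSON. play_rows: Moves the arm, as the interface text tells. Its arguments: {"type":"object","properties":{"commands":{"type":"array","items":{"type":"array","items":{"type":"array","items":{"type":"number"}}}}},"required":["commands"]}

```bash
mkdir -p pics; ls; cat > h.py <<'E'
import numpy as np, cv2
from station import r
def snap(cam,name):
    s=r.sense(); c=r.capture(cam)
    if cam=="wrist":
        T=np.eye(4);T[:3,:3]=np.array(s["ee_rot"]);T[:3,3]=s["tcp_pos"];E=T@np.array(c["mount"])
    else:E=np.array(c["extrinsics"])
    cv2.imwrite(f"pics/{name}.png",c["image"][:,:,::-1])
    np.savez(f"pics/{name}.npz",im=c["image"],z=c["range_z"],K=c["intrinsics"],E=E); return load(name)
def load(name): return dict(np.load(f"pics/{name}.npz"))
def cloud(d):
    z=d["z"];K=d["K"];v,u=np.mgrid[:z.shape[0],:z.shape[1]]
    p=np.stack([(u-K[0,2])/K[0,0]*z,-(v-K[1,2])/K[1,1]*z,-z],-1)
    return p@d["E"][:3,:3].T+d["E"][:3,3]
def onplane(d,uv,h):
    uv=np.atleast_2d(np.array(uv,float));K=d["K"]
    ray=np.stack([(uv[:,0]-K[0,2])/K[0,0],-(uv[:,1]-K[1,2])/K[1,1],-np.ones(len(uv))],-1)@d["E"][:3,:3].T
    o=d["E"][:3,3];return o+ray*((h-o[2])/ray[:,2])[:,None]
E
python3 - <<'E'
from h import *
np.set_printoptions(precision=4,suppress=True)
print(r.sense())
for c in("top","scene"):
    d=snap(c,c+"0");print(d["K"],d["E"]); print([k for k in r.capture(c)])
E
```

```text
pics
{'time_s': 0.0, 'joints': array([ 81.6782,  22.0903,   0.3802,  -0.0285, -68.4111, -14.8177]), 'joint_velocities': array([ 0.0604,  0.0121, -0.0316,  0.0301,  0.0279,  0.0463]), 'effort': array([ -0.0005, -39.0669,  18.7401,   4.2199,   0.0109,  -0.0002]), 'tcp_pos': array([0.2453, 0.5742, 0.2215]), 'ee_rot': array([[ 0.9195, -0.3931, -0.0008],
       [-0.3931, -0.9195, -0.002 ],
       [ 0.0001,  0.0022, -1.    ]]), 'wrist_force': array([ 0.8978, -0.9933,  0.8956]), 'moment': array([-0.0238,  0.0943,  0.0007]), 'gripper_width': 0.9954053706710424}
[[457.5158   0.     254.2536]
 [  0.     457.5158 192.4379]
 [  0.       0.       1.    ]] [[ 0.0097  0.9949 -0.1002  0.3923]
 [-0.9999  0.009  -0.0068  0.0061]
 [-0.0058  0.1003  0.9949  1.6847]
 [ 0.      0.      0.      1.    ]]
['image', 'range_z', 'intrinsics', 'extrinsics']
[[363.4684   0.     263.0952]
 [  0.     363.4684 191.7896]
 [  0.       0.       1.    ]] [[-0.6623 -0.6267  0.4107  0.9782]
 [ 0.7491 -0.543   0.3794  0.3883]
 [-0.0148  0.559   0.8291  0.9025]
 [ 0.      0.      0.      1.    ]]
['image', 'range_z', 'intrinsics', 'extrinsics']
```

View pics/top0.png

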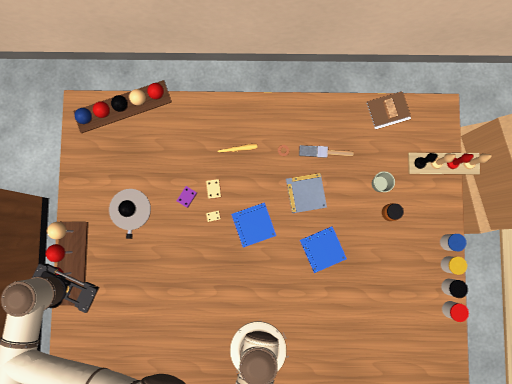

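View pics/scene0.png

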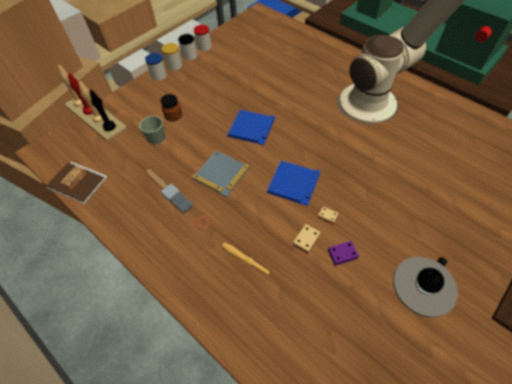

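The top view shows the larger maple plate at about (213,188), the small look-alike at (213,216) and a purple one at (187,197). The grey jig is at (306,193) with its brass bars at the top and left. Next I measure both.

```bash
python3 - <<'E'
from h import *
np.set_printoptions(precision=4,suppress=True)
d=load("top0");im=d["im"].astype(int);P=cloud(d)
R,G,B=im[...,0],im[...,1],im[...,2]
def reg(mask,box,nm,h):
    m=np.zeros(mask.shape,np.uint8);u0,v0,u1,v1=box;m[v0:v1,u0:u1]=mask[v0:v1,u0:u1]
    cs,_=cv2.findContours(m,cv2.RETR_EXTERNAL,cv2.CHAIN_APPROX_NONE);c=max(cs,key=cv2.contourArea)
    w=onplane(d,c[:,0,:],h)[:,:2].astype(np.float32)
    rr=cv2.minAreaRect(w*1000);print(nm,rr,cv2.boxPoints(rr).tolist(),"z med",np.median(P[m>0][:,2]))
print(im[188,213],im[195,310],im[178,305],im[240,250], im[250,220])
wood=(R>200)&(G>180)&(B>120)
reg(wood,(200,175,228,205),"plate",.022)
reg(wood,(200,206,228,226),"small",.02)
grey=(abs(R-B)<50)&(B>=R)&(R>90)
reg(grey,(280,165,335,220),"jigfloor",.005)
brass=(R-B>60)&(R>150)&(G>120)
for b,n in(((285,170,335,183),"far"),((285,180,298,215),"side")): reg(brass,b,n,.015)
E
```

```text
[248 233 166] [148 158 177] [220 175  89] [ 58 115 223] [173 118  74]
plate ((573.8515014648438, 168.44264221191406), (65.97711944580078, 45.86305618286133), 9.83644962310791) [[537.4303588867188, 185.4014129638672], [545.2654418945312, 140.2125701904297], [610.2726440429688, 151.48387145996094], [602.4375610351562, 196.67271423339844]] z med 0.021311711609947936
small ((473.6289367675781, 168.02435302734375), (31.471181869506836, 46.243045806884766), 11.853460311889648) [[453.4794921875, 187.42059326171875], [462.978271484375, 142.16363525390625], [493.77838134765625, 148.62811279296875], [484.27960205078125, 193.88507080078125]] z med 0.015811282903901658
jigfloor ((562.6526489257812, -173.38381958007812), (128.08135986328125, 127.7275390625), 10.267913818359375) [[488.2537841796875, -121.95816040039062], [511.0213623046875, -247.64013671875], [637.051513671875, -224.80947875976562], [614.283935546875, -99.12750244140625]] z med 0.004413866289779245
far ((623.4898071289062, -189.7879638671875), (16.145668029785156, 141.0646514892578), 8.996241569519043) [[604.4871826171875, -121.38562774658203], [626.54541015625, -260.7149963378906], [642.492431640625, -258.1903076171875], [620.4342041015625, -118.86093139648438]] z med 0.008544130723278642
side ((545.0111694335938, -117.22444915771484), (125.04814147949219, 43.77656173706055), 0.16761502623558044) [[482.42333984375, -95.5191650390625], [482.5513916015625, -139.29554748535156], [607.5989990234375, -138.9297332763672], [607.470947265625, -95.15335083007812]] z med 0.0034153130755916195
```

The plate is at (0.574, 0.168) with yaw of about 10°, measuring 66.0×45.9, which matches. The jig centre is near (0.563, -0.173), also with yaw of about 10°. I'll move above the plate.

Emit:
play_rows(
  commands=[
    [[0.11, -0.135, 0, 0, 0, 0.195, 0], [0.11, -0.135, 0, 0, 0, 0.195, 0], [0.11, -0.135, 0, 0, 0, 0.195, 0], [0.11, -0.135, 0, 0, 0, 0.195, 0], [0.11, -0.135, 0, 0, 0, 0.195, 0]],
  ],
)

```text
time_s: 0.7
tcp_pos: [0.357, 0.4371, 0.2227]
ee_rot: [[0.977, -0.211, -0.0], [-0.211, -0.977, -0.001], [-0.0, 0.001, -1.0]]
wrist_force: [0.5, 0.2, -0.3]
gripper_width: 1.004
```

Emit:
play_rows(
  commands=[
    [[0.11, -0.135, 0, 0, 0, 0.195, 0], [0.11, -0.135, 0, 0, 0, 0.195, 0], [0.11, -0.135, 0, 0, 0, 0.195, 0], [0.11, -0.135, 0, 0, 0, 0.195, 0], [0.11, -0.135, 0, 0, 0, 0.195, 0]],
  ],
)

```text
time_s: 1.2
tcp_pos: [0.4668, 0.3031, 0.2223]
ee_rot: [[1.0, -0.018, -0.0], [-0.018, -1.0, -0.0], [-0.0, 0.0, -1.0]]
wrist_force: [-0.6, 0.1, -0.4]
gripper_width: 0.997
```

Emit:
play_rows(
  commands=[
    [[0.11, -0.135, 0, 0, 0, 0.19, 0], [0.11, -0.135, 0, 0, 0, 0.19, 0], [0.11, -0.135, 0, 0, 0, 0.19, 0], [0.11, -0.135, 0, 0, 0, 0.19, 0], [0.11, -0.135, 0, 0, 0, 0.19, 0]],
  ],
)

```text
time_s: 1.7
tcp_pos: [0.577, 0.1685, 0.2218]
ee_rot: [[0.985, 0.172, -0.0], [0.172, -0.985, -0.001], [-0.001, 0.0, -1.0]]
wrist_force: [0.0, 0.9, -0.6]
gripper_width: 1.002
```

```bash
python3 - <<'E'
from h import *
np.set_printoptions(precision=4,suppress=True)
s=r.sense();print(s["time_s"],s["joints"],s["tcp_pos"],s["ee_rot"])
d=snap("wrist","w1")
E
```

```text
1.7 [ 31.7072  19.7667  -3.1162   0.0155 -67.1537  68.196 ] [0.577  0.1685 0.2218] [[ 0.9851  0.1721 -0.0004]
 [ 0.1721 -0.9851 -0.0005]
 [-0.0005  0.0005 -1.    ]]
```

View pics/w1.png

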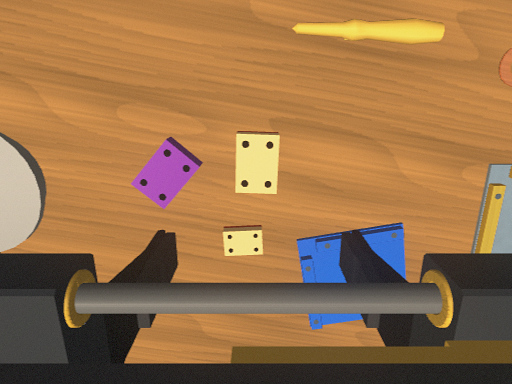

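The wrist view shows the plate centred near (257,163) and square to the jaws. While still in the air, I'll test how far the tool can tilt inward about the jaw axis.

Emit:
play_rows(
  commands=[
    [[0, 0, 0.03, -0.122, 0.69, 0, 0], [0, 0, 0.03, -0.122, 0.69, 0, 0], [0, 0, 0.03, -0.122, 0.69, 0, 0], [0, 0, 0.03, -0.122, 0.69, 0, 0], [0, 0, 0.03, -0.122, 0.69, 0, 0]],
  ],
)

```text
time_s: 2.25
tcp_pos: [0.5753, 0.1722, 0.2522]
ee_rot: [[0.749, 0.178, -0.638], [0.136, -0.984, -0.115], [-0.649, -0.001, -0.761]]
wrist_force: [-0.6, 0.2, -0.1]
gripper_width: 1.004
```

Emit:
play_rows(
  commands=[
    [[0, 0, -0.1, -0.087, 0.49, 0, 0], [0, 0, -0.1, -0.087, 0.49, 0, 0], [0, 0, -0.1, -0.087, 0.49, 0, 0], [0, 0, -0.1, -0.087, 0.49, 0, 0], [0, 0, -0.1, -0.087, 0.49, 0, 0]],
  ],
)

```text
time_s: 2.75
tcp_pos: [0.5746, 0.1717, 0.1481]
ee_rot: [[0.352, 0.177, -0.919], [0.062, -0.984, -0.166], [-0.934, 0.001, -0.357]]
wrist_force: [-0.2, -0.5, 0.2]
gripper_width: 1.004
```

```bash
python3 - <<'E'
from h import *
np.set_printoptions(precision=4,suppress=True)
s=r.sense();print(s["time_s"],s["joints"],s["tcp_pos"],s["ee_rot"])
d=load("w1");im=d["im"].astype(int);R,G,B=im[...,0],im[...,1],im[...,2]
m=((R>190)&(G>170)&(B>100)&(B<200)).astype(np.uint8);m[:,:200]=0;m[:120]=0;m[210:]=0;m[:,300:]=0
c=max(cv2.findContours(m,0,1)[0],key=cv2.contourArea)
print(cv2.minAreaRect((onplane(d,c[:,0,:],.022)[:,:2]*1000).astype(np.float32)))
P=cloud(d);print(np.median(P[m>0],0))
t=cloud(load("top0"))
# obstacle heights near flip site
q=t.reshape(-1,3);b=(abs(q[:,0]-.57)<.14)&(abs(q[:,1]-.04)<.1)&(q[:,2]>.008);print(q[b].min(0),q[b].max(0)); 
k=q[b];print(k[(k[:,0]>.52)][:,:].round(3)[::10])
E
```

```text
2.75 [  24.3322   59.9956   41.5103  -20.0025 -138.241    69.614 ] [0.5746 0.1717 0.1481] [[ 0.3516  0.177  -0.9193]
 [ 0.0622 -0.9842 -0.1657]
 [-0.9341  0.001  -0.357 ]]
((575.3377685546875, 169.37001037597656), (66.150634765625, 46.742584228515625), 7.97784423828125)
[0.5766 0.1695 0.022 ]
[ 0.43   -0.0585  0.008 ] [0.7075 0.1343 0.0238]
[[0.707 0.131 0.008]
 [0.659 0.038 0.008]
 [0.607 0.048 0.008]
 [0.55  0.11  0.012]]
```

Inward tilt to 69° is reachable. Plan, with tilt positive inward: grasp at -20°, turn +90° to stand the plate on its end, regrip at -30°, then turn 90° again. I'll set up for the grasp.

Emit:
play_rows(
  commands=[
    [[-0.009, -0.004, 0.03, 0.131, -0.728, 0, 0], [-0.009, -0.004, 0.03, 0.131, -0.728, 0, 0], [-0.009, -0.004, 0.03, 0.131, -0.728, 0, 0], [-0.009, -0.004, 0.03, 0.131, -0.728, 0, 0], [-0.009, -0.004, 0.03, 0.131, -0.728, 0, 0]],
  ],
)

```text
time_s: 3.25
tcp_pos: [0.5672, 0.1674, 0.1861]
ee_rot: [[0.888, 0.179, -0.424], [0.163, -0.984, -0.074], [-0.43, -0.004, -0.903]]
wrist_force: [-0.5, -1.0, 0.5]
gripper_width: 1.003
```

Emit:
play_rows(
  commands=[
    [[0, 0, -0.05, 0.131, -0.728, 0, 0], [0, 0, -0.05, 0.131, -0.728, 0, 0], [0, 0, -0.05, 0.131, -0.728, 0, 0], [0, 0, -0.05, 0.131, -0.728, 0, 0], [0, 0, -0.05, 0.131, -0.728, 0, 0]],
  ],
)

```text
time_s: 3.75
tcp_pos: [0.5675, 0.1682, 0.1372]
ee_rot: [[0.95, 0.181, 0.255], [0.173, -0.984, 0.053], [0.26, -0.006, -0.966]]
wrist_force: [1.0, -0.2, 0.4]
gripper_width: 0.998
```

Emit:
play_rows(
  commands=[
    [[0, 0, -0.05, 0.012, -0.068, 0, 0], [0, 0, -0.05, 0.012, -0.068, 0, 0], [0, 0, -0.05, 0.012, -0.068, 0, 0], [0, 0, -0.05, 0.012, -0.068, 0, 0]],
  ],
)

```text
time_s: 4.15
tcp_pos: [0.5681, 0.1671, 0.0853]
ee_rot: [[0.933, 0.179, 0.312], [0.169, -0.984, 0.059], [0.317, -0.003, -0.948]]
wrist_force: [0.5, 0.5, 0.1]
gripper_width: 1.0
```

Emit:
play_rows(
  commands=[
    [[-0.002, 0, -0.04, 0, 0, 0, 0], [-0.002, 0, -0.06, 0, 0, 0, 0], [-0.002, 0, -0.077, 0, 0, 0, 0], [-0.002, 0, -0.077, 0, 0, 0, 0], [-0.002, 0, -0.077, 0, 0, 0, 0]],
  ],
)

```text
time_s: 4.65
tcp_pos: [0.5754, 0.1675, 0.0241]
ee_rot: [[0.944, 0.18, 0.277], [0.169, -0.984, 0.061], [0.283, -0.011, -0.959]]
wrist_force: [-0.2, 0.9, 1.2]
gripper_width: 1.002
```

Emit:
play_rows(
  commands=[
    [[0, 0, 0, 0, 0, 0, 1], [0, 0, 0, 0, 0, 0, 1], [0, 0, 0, 0, 0, 0, 1], [0, 0, 0, 0, 0, 0, 1], [0, 0, 0, 0, 0, 0, 1]],
  ],
)

```text
time_s: 5.15
tcp_pos: [0.5735, 0.166, 0.0224]
ee_rot: [[0.945, 0.179, 0.273], [0.169, -0.984, 0.059], [0.279, -0.01, -0.96]]
wrist_force: [-0.4, 0.6, -1.2]
gripper_width: 0.633
```

Emit:
play_rows(
  commands=[
    [[0, 0, 0, 0, 0, 0, 1], [0, 0, 0, 0, 0, 0, 1], [0, 0, 0, 0, 0, 0, 1], [0, 0, 0, 0, 0, 0, 1], [0, 0, 0, 0, 0, 0, 1]],
  ],
)

```text
time_s: 5.65
tcp_pos: [0.5735, 0.1659, 0.0223]
ee_rot: [[0.945, 0.179, 0.273], [0.169, -0.984, 0.059], [0.279, -0.01, -0.96]]
wrist_force: [0.8, -0.5, 0.7]
gripper_width: 0.486
```

The opening of 0.486 (42 mm) means the fingers passed above the plate: the arm stopped short at z=22 mm. I'll reopen and check the joints.

Emit:
play_rows(
  commands=[
    [[0, 0, 0, 0, 0, 0, 0], [0, 0, 0, 0, 0, 0, 0], [0, 0, 0.02, 0, 0, 0, 0], [0, 0, 0.02, 0, 0, 0, 0], [0, 0, 0.02, 0, 0, 0, 0]],
  ],
)

```text
time_s: 6.15
tcp_pos: [0.574, 0.1668, 0.0426]
ee_rot: [[0.945, 0.18, 0.274], [0.17, -0.984, 0.06], [0.281, -0.01, -0.96]]
wrist_force: [0.2, -0.2, 0.1]
gripper_width: 0.855
```

```bash
python3 - <<'E'
from h import *
np.set_printoptions(precision=4,suppress=True)
s=r.sense();print(s["time_s"],s["joints"],s["tcp_pos"],s["ee_rot"],s["gripper_width"])
E
```

```text
6.15 [ 33.4742  24.2109 -37.0592  23.6138 -14.6506  44.6925] [0.574  0.1668 0.0426] [[ 0.9446  0.1804  0.2743]
 [ 0.1705 -0.9835  0.0599]
 [ 0.2806 -0.0098 -0.9598]] 0.8547185758399767
```

Joint 5 limits outward tilt. Sideways tilts should be free of that limit, so I'll grip across the 66 mm width with the jaws along plate x and tilt about plate x. A small helper will compute the steps.

```bash
cat >> h.py <<'E'
from scipy.spatial.transform import Rotation as Ro
def target(yaw,t):  # jaws along x' (yaw deg), tool leans so that it points to -y' for t>0
    y=np.deg2rad(yaw);R0=np.array([[np.sin(y),-np.cos(y),0],[-np.cos(y),-np.sin(y),0],[0,0,-1.]])  # cols x,y,z
    ax=np.array([np.cos(y),np.sin(y),0]);return Ro.from_rotvec(-np.deg2rad(t)*ax)*Ro.from_matrix(R0)
def steps(pos,Rt,n,s=None):
    s=s or r.sense();v=(Rt*Ro.from_matrix(s["ee_rot"]).inv()).as_rotvec()
    print("t",s["time_s"],"deg",np.rad2deg(np.linalg.norm(v)).round(1),"per call: shift",((np.array(pos)-s["tcp_pos"])/n).round(4),"rot",(v/n).round(3))
E
python3 - <<'E'
from h import *
R=target(9,-30);print(R.as_matrix().round(3));steps([.5755,.169,.09],R,3)
E
```

```text
[[ 0.135 -0.988 -0.078]
 [-0.855 -0.156  0.494]
 [-0.5   -0.    -0.866]]
t 6.15 deg 99.9 per call: shift [0.0005 0.0007 0.0158] rot [ 0.17   0.246 -0.499]
```

Emit:
play_rows(
  commands=[
    [[0, 0, 0.04, 0, 0, 0, 0], [0, 0, 0.06, 0.17, 0.246, -0.499, 0], [0, 0, 0.06, 0.17, 0.246, -0.499, 0], [0, 0, 0.06, 0.17, 0.246, -0.499, 0], [0, 0, 0.06, 0.17, 0.246, -0.499, 0]],
  ],
)

```text
time_s: 6.65
tcp_pos: [0.5737, 0.165, 0.1017]
ee_rot: [[0.938, -0.339, 0.076], [-0.346, -0.928, 0.138], [0.024, -0.156, -0.988]]
wrist_force: [-0.7, -0.8, -0.5]
gripper_width: 0.998
```

Emit:
play_rows(
  commands=[
    [[0.001, 0.002, 0, 0.17, 0.246, -0.499, 0], [0.001, 0.002, 0, 0.17, 0.246, -0.499, 0], [0.001, 0.002, 0, 0.17, 0.246, -0.499, 0], [0.001, 0.002, 0, 0.17, 0.246, -0.499, 0], [0.001, 0.002, 0, 0.17, 0.246, -0.499, 0]],
  ],
)

```text
time_s: 7.15
tcp_pos: [0.5748, 0.1652, 0.1004]
ee_rot: [[0.632, -0.773, -0.055], [-0.728, -0.617, 0.3], [-0.266, -0.149, -0.952]]
wrist_force: [-0.6, -1.7, 0.4]
gripper_width: 1.004
```

Emit:
play_rows(
  commands=[
    [[0, 0, 0, 0.17, 0.246, -0.499, 0], [0, 0, 0, 0.17, 0.246, -0.499, 0], [0, 0, 0, 0.17, 0.246, -0.499, 0], [0, 0, 0, 0.17, 0.246, -0.499, 0], [0, 0, 0, 0.17, 0.246, -0.499, 0]],
  ],
)

```text
time_s: 7.65
tcp_pos: [0.5736, 0.1658, 0.1005]
ee_rot: [[0.131, -0.988, -0.08], [-0.856, -0.153, 0.493], [-0.5, 0.004, -0.866]]
wrist_force: [-0.5, -0.3, -0.1]
gripper_width: 1.0
```

```bash
python3 - <<'E'
from h import *
np.set_printoptions(precision=4,suppress=True)
s=r.sense();print(s["joints"],s["tcp_pos"]);steps([.5755,.169,.009],target(9,-30),1,s)
E
```

```text
[ 14.1025  28.1752  -2.4184 -34.5286 -61.4902  12.0863] [0.5736 0.1658 0.1005]
t 7.65 deg 0.3 per call: shift [ 0.0019  0.0032 -0.0915] rot [ 0.001 -0.004  0.003]
```

The orientation is right and the joints have room. Descend and grip.

Emit:
play_rows(
  commands=[
    [[0.002, 0.003, -0.045, 0, 0, 0, 0], [0.002, 0.003, -0.07, 0, 0, 0, 0], [0.002, 0.003, -0.091, 0, 0, 0, 0], [0.002, 0.003, -0.091, 0, 0, 0, 0], [0.002, 0.003, -0.091, 0, 0, 0, 0]],
  ],
)

```text
time_s: 8.15
tcp_pos: [0.5761, 0.1709, 0.0111]
ee_rot: [[0.135, -0.988, -0.08], [-0.855, -0.157, 0.494], [-0.501, 0.002, -0.866]]
wrist_force: [0.2, 0.1, 0.2]
gripper_width: 1.002
```

Emit:
play_rows(
  commands=[
    [[0, 0, 0, 0, 0, 0, 1], [0, 0, 0, 0, 0, 0, 1], [0, 0, 0, 0, 0, 0, 1], [0, 0, 0, 0, 0, 0, 1], [0, 0, 0, 0, 0, 0, 1]],
  ],
)

```text
time_s: 8.65
tcp_pos: [0.5767, 0.171, 0.0121]
ee_rot: [[0.133, -0.988, -0.078], [-0.854, -0.155, 0.497], [-0.503, 0.0, -0.864]]
wrist_force: [-1.6, -0.6, 3.1]
gripper_width: 0.754
```

Emit:
play_rows(
  commands=[
    [[0, 0, 0, 0, 0, 0, 1], [0, 0, 0, 0, 0, 0, 1], [0, 0, 0, 0, 0, 0, 1]],
  ],
)

```text
time_s: 8.95
tcp_pos: [0.5767, 0.171, 0.0121]
ee_rot: [[0.133, -0.988, -0.078], [-0.854, -0.155, 0.497], [-0.503, 0.001, -0.864]]
wrist_force: [-1.3, -1.1, 5.4]
gripper_width: 0.757
```

The opening is 65.9 mm, so the plate is held. Lift it, carry it to the clear site near (0.575, 0.04), and turn it -90° about plate x.

Emit:
play_rows(
  commands=[
    [[0, 0, 0.045, 0, 0, 0, 1], [0, 0, 0.09, 0, 0, 0, 1], [0, -0.02, 0.1, -0.259, -0.041, 0, 1], [0, -0.04, 0.1, -0.518, -0.082, 0, 1], [0, -0.04, 0.1, -0.518, -0.082, 0, 1]],
  ],
)

```text
time_s: 9.45
tcp_pos: [0.5777, 0.1292, 0.113]
ee_rot: [[0.151, -0.989, -0.007], [-0.986, -0.151, 0.071], [-0.072, -0.004, -0.997]]
wrist_force: [-0.2, -0.4, -0.9]
gripper_width: 0.755
```

Emit:
play_rows(
  commands=[
    [[0, -0.045, 0, -0.518, -0.082, 0, 1], [0, -0.045, 0, -0.518, -0.082, 0, 1], [0, -0.045, 0, -0.518, -0.082, 0, 1], [0, -0.045, 0, -0.518, -0.082, 0, 1], [0, -0.045, 0, -0.518, -0.082, 0, 1]],
  ],
)

```text
time_s: 9.95
tcp_pos: [0.5753, 0.087, 0.1093]
ee_rot: [[0.143, -0.988, 0.066], [-0.889, -0.157, -0.43], [0.435, 0.003, -0.901]]
wrist_force: [-0.3, 0.1, -1.1]
gripper_width: 0.755
```

Emit:
play_rows(
  commands=[
    [[0, -0.045, 0, -0.518, -0.082, 0, 1], [0, -0.045, 0, -0.518, -0.082, 0, 1], [0, -0.045, 0, -0.518, -0.082, 0, 1], [0, -0.045, 0, -0.518, -0.082, 0, 1], [0, -0.045, 0, -0.518, -0.082, 0, 1]],
  ],
)

```text
time_s: 10.45
tcp_pos: [0.576, 0.0409, 0.109]
ee_rot: [[0.089, -0.988, 0.126], [-0.556, -0.155, -0.816], [0.826, 0.002, -0.563]]
wrist_force: [0.0, -0.2, -0.6]
gripper_width: 0.754
```

```bash
python3 - <<'E'
from h import *
np.set_printoptions(precision=4,suppress=True)
s=r.sense();print(s["joints"],s["tcp_pos"],s["gripper_width"]);steps([.575,.04,.022],target(9,60),1,s)
d=snap("scene","s1");im=d["im"][120:300,200:400];cv2.imwrite("pics/s1c.png",cv2.resize(im,None,fx=3,fy=3,interpolation=2)[:,:,::-1])
E
```

```text
[ 37.9808  35.1324 -32.0704  50.7409 -68.6977 -68.5544] [0.576  0.0409 0.109 ] 0.7539566769797859
t 10.45 deg 4.3 per call: shift [-0.001  -0.0009 -0.087 ] rot [-0.074 -0.014  0.002]
```

View pics/s1c.png

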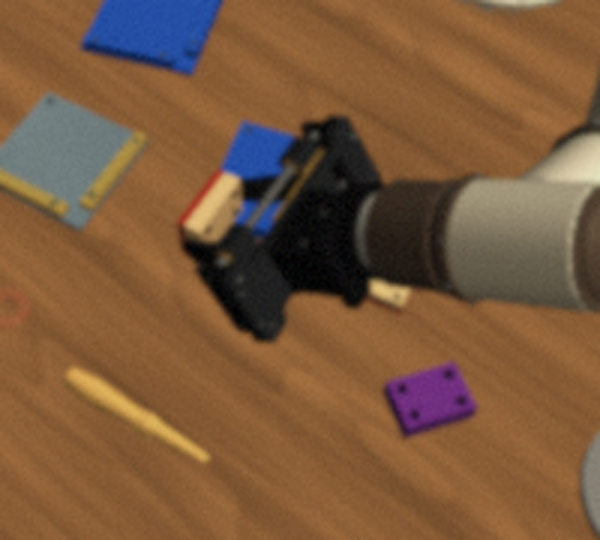

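The crop shows the plate held upright, red face (215,195) towards -y and bare face towards the gripper. Lower it onto its edge.

Emit:
play_rows(
  commands=[
    [[0, 0, -0.04, 0, 0, 0, 1], [0, 0, -0.07, 0, 0, 0, 1], [0, 0, -0.075, 0, 0, 0, 1], [0, 0, -0.075, 0, 0, 0, 1], [0, 0, -0.075, 0, 0, 0, 1]],
  ],
)

```text
time_s: 11.0
tcp_pos: [0.5773, 0.0411, 0.0378]
ee_rot: [[0.083, -0.988, 0.13], [-0.559, -0.154, -0.815], [0.825, -0.005, -0.565]]
wrist_force: [0.5, 0.4, -0.7]
gripper_width: 0.754
```

```bash
python3 - <<'E'
from h import *
np.set_printoptions(precision=4,suppress=True)
s=r.sense();print(s["joints"],s["tcp_pos"],s["gripper_width"],s["wrist_force"]);steps([.575,.04,.021],target(9,60),1,s)
E
```

```text
[ 37.1505  41.133  -34.2211  54.5048 -63.3748 -75.8957] [0.5773 0.0411 0.0378] 0.7537040831027088 [ 0.4777  0.4127 -0.7298]
t 11.0 deg 4.4 per call: shift [-0.0023 -0.0011 -0.0168] rot [-0.076 -0.007  0.003]
```

Emit:
play_rows(
  commands=[
    [[-0.001, 0, 0, -0.073, -0.01, 0.002, 1], [-0.001, 0, -0.006, -0.073, -0.01, 0.002, 1], [-0.001, 0, -0.011, -0.073, -0.01, 0.002, 1], [-0.001, 0, -0.011, -0.073, -0.01, 0.002, 1], [-0.001, 0, -0.011, -0.073, -0.01, 0.002, 1]],
  ],
)

```text
time_s: 11.5
tcp_pos: [0.5755, 0.0409, 0.0256]
ee_rot: [[0.077, -0.988, 0.136], [-0.496, -0.156, -0.854], [0.865, -0.001, -0.502]]
wrist_force: [-0.1, -0.3, -1.1]
gripper_width: 0.751
```

Emit:
play_rows(
  commands=[
    [[0, 0, -0.002, 0, 0, 0, 1], [0, 0, -0.004, 0, 0, 0, 1], [0, 0, -0.005, 0, 0, 0, 1], [0, 0, -0.005, 0, 0, 0, 1]],
  ],
)

```text
time_s: 11.9
tcp_pos: [0.5754, 0.0409, 0.02]
ee_rot: [[0.078, -0.988, 0.136], [-0.495, -0.157, -0.855], [0.865, -0.0, -0.501]]
wrist_force: [-0.4, 0.3, 0.1]
gripper_width: 0.749
```

Emit:
play_rows(
  commands=[
    [[0, 0, -0.001, 0, 0, 0, 1], [0, 0, -0.002, 0, 0, 0, 1], [0, 0, -0.002, 0, 0, 0, 1]],
  ],
)

```text
time_s: 12.2
tcp_pos: [0.5755, 0.0409, 0.0187]
ee_rot: [[0.077, -0.988, 0.136], [-0.494, -0.157, -0.855], [0.866, -0.001, -0.5]]
wrist_force: [-0.3, 0.4, 1.9]
gripper_width: 0.754
```

```bash
python3 - <<'E'
from h import *
np.set_printoptions(precision=4,suppress=True)
s=r.sense();print(s["tcp_pos"],s["gripper_width"],s["wrist_force"],s["moment"])
E
```

```text
[0.5755 0.0409 0.0187] 0.7540358729664787 [-0.2925  0.3694  1.9339] [ 1.2781  0.1281 -0.141 ]
```

Light contact, about 2 N. Release and retract along the tool axis.

Emit:
play_rows(
  commands=[
    [[0, 0, 0, 0, 0, 0, 0], [0, 0, 0, 0, 0, 0, 0], [0, 0, 0, 0, 0, 0, 0], [0, 0, 0, 0, 0, 0, 0], [0, 0, 0, 0, 0, 0, 0]],
  ],
)

```text
time_s: 12.7
tcp_pos: [0.5754, 0.0409, 0.0181]
ee_rot: [[0.078, -0.988, 0.136], [-0.495, -0.157, -0.855], [0.865, -0.001, -0.501]]
wrist_force: [0.6, 0.5, 0.5]
gripper_width: 0.988
```

Emit:
play_rows(
  commands=[
    [[-0.004, 0.026, 0.015, 0, 0, 0, 0], [-0.008, 0.051, 0.03, 0, 0, 0, 0], [-0.011, 0.068, 0.06, 0, 0, 0, 0], [-0.011, 0.068, 0.1, 0, 0, 0, 0], [-0.011, 0.068, 0.12, 0, 0, 0, 0]],
  ],
)

```text
time_s: 13.2
tcp_pos: [0.565, 0.1103, 0.1406]
ee_rot: [[0.076, -0.987, 0.139], [-0.497, -0.158, -0.853], [0.865, -0.004, -0.503]]
wrist_force: [1.0, 0.3, -0.5]
gripper_width: 1.004
```

```bash
python3 - <<'E'
from h import *
np.set_printoptions(precision=4,suppress=True)
s=r.sense();print(s["joints"],s["tcp_pos"]);steps([.576,.04,.12],target(9,-30),3,s)
d=snap("top","t2");P=cloud(d);im=d["im"]
q=(P[...,2]>.035)&(P[...,2]<.055)&(abs(P[...,0]-.575)<.06)&(abs(P[...,1]-.04)<.04)
print(q.sum(),np.median(P[q],0) if q.any() else "")
if q.any(): print(cv2.minAreaRect((P[q][:,:2]*1000).astype(np.float32)))
d=snap("scene","s2");cv2.imwrite("pics/s2c.png",cv2.resize(d["im"][120:300,200:400],None,fx=3,fy=3,interpolation=2)[:,:,::-1])
E
```

```text
[ 45.5096  36.3602 -26.0005  45.4326 -78.0026 -67.7799] [0.565  0.1103 0.1406]
t 13.2 deg 89.8 per call: shift [ 0.0037 -0.0234 -0.0069] rot [0.516 0.083 0.001]
112 [0.573  0.0366 0.0458]
((572.6475219726562, 37.787811279296875), (65.62042236328125, 21.414764404296875), 8.667874336242676)
```

View pics/s2c.png

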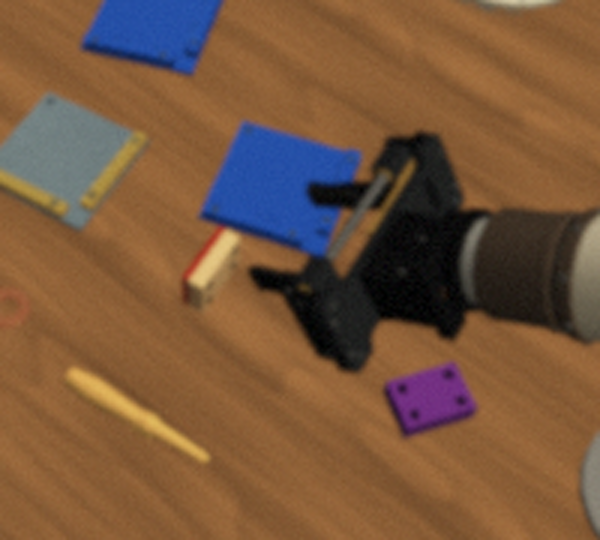

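The plate stands on its long edge at about (0.573, 0.0375), top at 46 mm, yaw 9°. I'll tilt back to -30° above it, and check the blue jig's extent for finger clearance.

Emit:
play_rows(
  commands=[
    [[0.002, -0.02, 0, 0.516, 0.083, 0, 0], [0.002, -0.02, 0, 0.516, 0.083, 0, 0], [0.002, -0.02, 0, 0.516, 0.083, 0, 0], [0.002, -0.02, 0, 0.516, 0.083, 0, 0], [0.002, -0.02, 0, 0.516, 0.083, 0, 0]],
  ],
)

```text
time_s: 13.8
tcp_pos: [0.5665, 0.0873, 0.1389]
ee_rot: [[0.132, -0.988, 0.077], [-0.857, -0.153, -0.492], [0.498, -0.001, -0.867]]
wrist_force: [0.0, -0.0, -0.2]
gripper_width: 1.0
```

Emit:
play_rows(
  commands=[
    [[0.004, -0.025, 0, 0.516, 0.083, 0, 0], [0.004, -0.025, 0, 0.516, 0.083, 0, 0], [0.004, -0.025, 0, 0.516, 0.083, 0, 0], [0.004, -0.025, 0, 0.516, 0.083, 0, 0], [0.004, -0.025, 0, 0.516, 0.083, 0, 0]],
  ],
)

```text
time_s: 14.3
tcp_pos: [0.5705, 0.0622, 0.1371]
ee_rot: [[0.153, -0.988, -0.004], [-0.988, -0.153, -0.002], [0.001, 0.004, -1.0]]
wrist_force: [0.7, -0.3, 0.1]
gripper_width: 0.999
```

Emit:
play_rows(
  commands=[
    [[0.004, -0.027, -0.02, 0.516, 0.083, 0, 0], [0.004, -0.027, -0.02, 0.516, 0.083, 0, 0], [0.004, -0.027, -0.02, 0.516, 0.083, 0, 0], [0.004, -0.027, -0.02, 0.516, 0.083, 0, 0], [0.004, -0.027, -0.02, 0.516, 0.083, 0, 0]],
  ],
)

```text
time_s: 14.8
tcp_pos: [0.5733, 0.0347, 0.1146]
ee_rot: [[0.128, -0.988, -0.086], [-0.858, -0.154, 0.491], [-0.498, 0.011, -0.867]]
wrist_force: [-0.6, -0.7, -0.3]
gripper_width: 0.998
```

```bash
python3 - <<'E'
from h import *
np.set_printoptions(precision=4,suppress=True)
s=r.sense();print(s["joints"],s["tcp_pos"]);steps([.5745,.0375,.020],target(9,-30),1,s)
d=load("top0");im=d["im"].astype(int);P=cloud(d)
m=(im[...,2]-im[...,0]>80);m[:,:225]=0;m[:,285:]=0;m[:195]=0
p=P[m];print("blue",p.min(0),p.max(0),p[p[:,0].argsort()[-6:]], p[p[:,1].argsort()[-3:]])
E
```

```text
[  1.9118  28.2298  -0.7104 -31.9029 -68.9788  20.5863] [0.5733 0.0347 0.1146]
t 14.8 deg 0.6 per call: shift [ 0.0012  0.0028 -0.0946] rot [ 0.004 -0.01   0.002]
blue [ 0.3648 -0.06   -0.0097] [0.5227 0.1025 1.6847] [[ 0.5182 -0.004   0.0147]
 [ 0.5183 -0.015   0.0141]
 [ 0.5186 -0.0187  0.0105]
 [ 0.5213 -0.0112  0.0222]
 [ 0.5225 -0.015   0.0082]
 [ 0.5227 -0.0187  0.0056]] [[ 0.4814  0.0988  0.0002]
 [ 0.4778  0.0988 -0.0016]
 [ 0.4814  0.1025 -0.0006]]
```

Emit:
play_rows(
  commands=[
    [[0.001, 0.003, -0.045, 0, -0.01, 0, 0], [0.001, 0.003, -0.075, 0, -0.01, 0, 0], [0.001, 0.003, -0.094, 0, -0.01, 0, 0], [0.001, 0.003, -0.094, 0, -0.01, 0, 0], [0.001, 0.003, -0.094, 0, -0.01, 0, 0]],
  ],
)

```text
time_s: 15.3
tcp_pos: [0.5755, 0.0405, 0.0244]
ee_rot: [[0.142, -0.987, -0.073], [-0.857, -0.16, 0.491], [-0.496, -0.007, -0.868]]
wrist_force: [1.1, -0.4, 0.3]
gripper_width: 1.0
```

Emit:
play_rows(
  commands=[
    [[0, 0, 0, 0, 0, 0, 1], [0, 0, 0, 0, 0, 0, 1], [0, 0, 0, 0, 0, 0, 1], [0, 0, 0, 0, 0, 0, 1], [0, 0, 0, 0, 0, 0, 1]],
  ],
)

```text
time_s: 15.8
tcp_pos: [0.5759, 0.0399, 0.0252]
ee_rot: [[0.142, -0.987, -0.071], [-0.856, -0.158, 0.492], [-0.497, -0.009, -0.868]]
wrist_force: [-0.1, -1.1, 5.7]
gripper_width: 0.75
```

Emit:
play_rows(
  commands=[
    [[0, 0, 0, 0, 0, 0, 1], [0, 0, 0, 0, 0, 0, 1], [0, 0, 0.03, 0, 0, 0, 1], [0, 0, 0.06, 0, 0, 0, 1], [0, 0, 0.06, 0, 0, 0, 1]],
  ],
)

```text
time_s: 16.3
tcp_pos: [0.578, 0.0396, 0.088]
ee_rot: [[0.146, -0.987, -0.065], [-0.857, -0.159, 0.491], [-0.495, -0.016, -0.869]]
wrist_force: [0.9, 0.1, 0.0]
gripper_width: 0.755
```

Held again at 65.7 mm. Turn another -90°.

Emit:
play_rows(
  commands=[
    [[0, 0, 0.03, -0.518, -0.082, 0, 1], [0, 0, 0.03, -0.518, -0.082, 0, 1], [0, 0, 0.03, -0.518, -0.082, 0, 1], [0, 0, 0.03, -0.518, -0.082, 0, 1], [0, 0, 0.03, -0.518, -0.082, 0, 1]],
  ],
)

```text
time_s: 16.8
tcp_pos: [0.5736, 0.0418, 0.113]
ee_rot: [[0.167, -0.986, 0.004], [-0.986, -0.167, -0.005], [0.005, -0.003, -1.0]]
wrist_force: [0.4, -0.6, -1.3]
gripper_width: 0.753
```

Emit:
play_rows(
  commands=[
    [[0, 0, 0, -0.518, -0.082, 0, 1], [0, 0, 0, -0.518, -0.082, 0, 1], [0, 0, 0, -0.518, -0.082, 0, 1], [0, 0, 0, -0.518, -0.082, 0, 1], [0, 0, 0, -0.518, -0.082, 0, 1]],
  ],
)

```text
time_s: 17.3
tcp_pos: [0.5743, 0.0399, 0.112]
ee_rot: [[0.144, -0.986, 0.081], [-0.851, -0.165, -0.499], [0.505, 0.003, -0.863]]
wrist_force: [0.2, -0.5, -1.2]
gripper_width: 0.757
```

Emit:
play_rows(
  commands=[
    [[0, 0, -0.04, -0.518, -0.082, 0, 1], [0, 0, -0.04, -0.518, -0.082, 0, 1], [0, 0, -0.06, -0.518, -0.082, 0, 1], [0, 0, -0.06, -0.518, -0.082, 0, 1], [0, 0, -0.06, -0.518, -0.082, 0, 1]],
  ],
)

```text
time_s: 17.8
tcp_pos: [0.5749, 0.0391, 0.0514]
ee_rot: [[0.087, -0.987, 0.137], [-0.487, -0.162, -0.858], [0.869, 0.008, -0.495]]
wrist_force: [-0.4, -0.0, -0.4]
gripper_width: 0.752
```

```bash
python3 - <<'E'
from h import *
np.set_printoptions(precision=4,suppress=True)
s=r.sense();print(s["joints"],s["tcp_pos"],s["gripper_width"],s["wrist_force"]);steps([.575,.04,.012],target(9,60),1,s)
E
```

```text
[ 38.1066  41.9095 -34.2126  55.1756 -67.7267 -76.3919] [0.5749 0.0391 0.0514] 0.7523280099925099 [-0.4431 -0.0086 -0.3702]
t 17.8 deg 0.6 per call: shift [ 0.0001  0.0009 -0.0394] rot [ 0.007 -0.007 -0.005]
```

Emit:
play_rows(
  commands=[
    [[0, 0, -0.02, 0, -0.007, 0, 1], [0, 0, -0.032, 0, -0.007, 0, 1], [0, 0, -0.038, 0, -0.007, 0, 1], [0, 0, -0.038, 0, -0.007, 0, 1], [0, 0, -0.038, 0, -0.007, 0, 1]],
  ],
)

```text
time_s: 18.3
tcp_pos: [0.5757, 0.0398, 0.0169]
ee_rot: [[0.075, -0.987, 0.145], [-0.489, -0.163, -0.857], [0.869, -0.006, -0.495]]
wrist_force: [-0.2, 0.7, -0.5]
gripper_width: 0.758
```

Emit:
play_rows(
  commands=[
    [[0, 0, -0.001, 0, 0, 0, 1], [0, 0, -0.002, 0, 0, 0, 1], [0, 0, -0.002, 0, 0, 0, 1]],
  ],
)

```text
time_s: 18.6
tcp_pos: [0.5755, 0.0401, 0.0144]
ee_rot: [[0.076, -0.986, 0.145], [-0.488, -0.164, -0.857], [0.869, -0.005, -0.494]]
wrist_force: [-0.1, -1.1, -0.5]
gripper_width: 0.757
```

Emit:
play_rows(
  commands=[
    [[0, 0, -0.001, 0, 0, 0, 1], [0, 0, -0.002, 0, 0, 0, 1], [0, 0, -0.002, 0, 0, 0, 1]],
  ],
)

```text
time_s: 18.9
tcp_pos: [0.5754, 0.04, 0.012]
ee_rot: [[0.077, -0.986, 0.145], [-0.488, -0.164, -0.857], [0.87, -0.005, -0.494]]
wrist_force: [-0.6, -0.3, -0.9]
gripper_width: 0.758
```

Emit:
play_rows(
  commands=[
    [[0, 0, -0.001, 0, 0, 0, 1], [0, 0, -0.0015, 0, 0, 0, 1], [0, 0, -0.0015, 0, 0, 0, 1]],
  ],
)

```text
time_s: 19.2
tcp_pos: [0.5755, 0.04, 0.0114]
ee_rot: [[0.076, -0.986, 0.145], [-0.487, -0.164, -0.858], [0.87, -0.005, -0.493]]
wrist_force: [-1.5, 1.4, 4.1]
gripper_width: 0.757
```

Contact at about 4 N. Release, retract, go vertical and look.

Emit:
play_rows(
  commands=[
    [[0, 0, 0, 0, 0, 0, 0], [0, 0, 0, 0, 0, 0, 0], [0, 0, 0, 0, 0, 0, 0], [0, 0, 0, 0, 0, 0, 0], [0, 0, 0, 0, 0, 0, 0]],
  ],
)

```text
time_s: 19.7
tcp_pos: [0.5754, 0.0399, 0.0105]
ee_rot: [[0.077, -0.986, 0.145], [-0.488, -0.164, -0.857], [0.869, -0.005, -0.494]]
wrist_force: [-0.1, -0.4, 0.6]
gripper_width: 0.995
```

Emit:
play_rows(
  commands=[
    [[-0.005, 0.029, 0.017, 0, 0, 0, 0], [-0.01, 0.058, 0.034, 0, 0, 0, 0], [-0.012, 0.07, 0.07, 0, 0, 0, 0], [-0.012, 0.07, 0.11, 0, 0, 0, 0], [-0.012, 0.07, 0.15, 0, 0, 0, 0]],
  ],
)

```text
time_s: 20.2
tcp_pos: [0.5631, 0.1106, 0.1618]
ee_rot: [[0.078, -0.986, 0.146], [-0.488, -0.165, -0.857], [0.87, -0.004, -0.494]]
wrist_force: [1.3, -0.0, 0.3]
gripper_width: 1.003
```

Emit:
play_rows(
  commands=[
    [[0.006, -0.035, 0.02, 0.518, 0.082, 0, 0], [0.006, -0.035, 0.02, 0.518, 0.082, 0, 0], [0.006, -0.035, 0.02, 0.518, 0.082, 0, 0], [0.006, -0.035, 0.02, 0.518, 0.082, 0, 0], [0.006, -0.035, 0.02, 0.518, 0.082, 0, 0]],
  ],
)

```text
time_s: 20.7
tcp_pos: [0.5699, 0.074, 0.1828]
ee_rot: [[0.13, -0.987, 0.09], [-0.855, -0.157, -0.495], [0.503, -0.013, -0.864]]
wrist_force: [-0.5, 0.6, -1.1]
gripper_width: 1.0
```

Emit:
play_rows(
  commands=[
    [[0.006, -0.035, 0, 0.518, 0.082, 0, 0], [0.006, -0.035, 0, 0.518, 0.082, 0, 0], [0.006, -0.035, 0, 0.518, 0.082, 0, 0], [0.006, -0.035, 0, 0.518, 0.082, 0, 0], [0.006, -0.035, 0, 0.518, 0.082, 0, 0]],
  ],
)

```text
time_s: 21.2
tcp_pos: [0.5758, 0.0385, 0.1803]
ee_rot: [[0.152, -0.988, 0.009], [-0.988, -0.152, -0.004], [0.006, -0.008, -1.0]]
wrist_force: [-0.1, 0.2, 0.7]
gripper_width: 1.0
```

```bash
python3 - <<'E'
from h import *
np.set_printoptions(precision=4,suppress=True)
s=r.sense();print(s["time_s"],s["joints"],s["tcp_pos"],s["ee_rot"])
d=snap("wrist","w2")
E
```

```text
21.2 [ 20.124   19.0821 -10.5945   0.4627 -59.9359 -11.6009] [0.5758 0.0385 0.1803] [[ 0.1522 -0.9883  0.0088]
 [-0.9883 -0.1522 -0.0042]
 [ 0.0055 -0.008  -1.    ]]
```

View pics/w2.png

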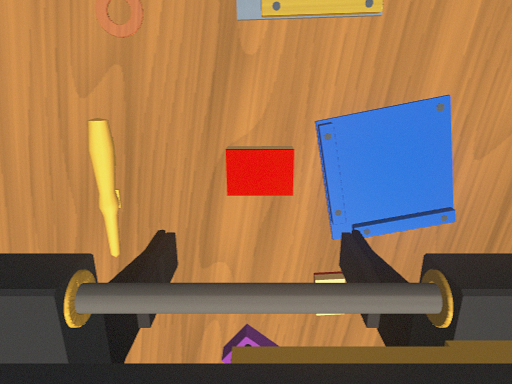

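The wrist view shows the plate flat at (260,172), red face up. Measure it, and recheck the other objects.

```bash
python3 - <<'E'
from h import *
d=load("w2");im=d["im"].astype(int);m=((im[...,0]-im[...,1]>130)&(im[...,1]<60)).astype(np.uint8);m[:,:200]=0;m[:,310:]=0
c=max(cv2.findContours(m,0,1)[0],key=cv2.contourArea)
rr=cv2.minAreaRect((onplane(d,c[:,0,:],.022)[:,:2]*1000).astype(np.float32));print(rr, np.median(cloud(d)[m>0],0))
steps([rr[0][0]/1000,rr[0][1]/1000,.0125],target(rr[2] if rr[1][0]>rr[1][1] else rr[2]-90,0),1)
E
```

```text
((575.7740478515625, 37.563560485839844), (65.21630096435547, 45.35116958618164), 8.911274909973145) [0.57588598 0.03640597 0.02199702]
t 21.25 deg 0.6 per call: shift [ 0.0005 -0.0014 -0.1673] rot [0.006 0.008 0.001]
```

Emit:
play_rows(
  commands=[
    [[0, -0.001, -0.045, 0.006, 0.008, 0, 0], [0, -0.001, -0.09, 0.006, 0.008, 0, 0], [0, -0.001, -0.13, 0.006, 0.008, 0, 0], [0, -0.001, -0.15, 0.006, 0.008, 0, 0], [0, -0.001, -0.15, 0.006, 0.008, 0, 0]],
  ],
)

```text
time_s: 21.75
tcp_pos: [0.5715, 0.0389, 0.026]
ee_rot: [[0.158, -0.987, -0.009], [-0.987, -0.158, -0.003], [0.001, 0.009, -1.0]]
wrist_force: [-1.4, 0.0, -0.1]
gripper_width: 0.999
```

Emit:
play_rows(
  commands=[
    [[0, 0, -0.01, 0, 0, 0, 0], [0, 0, -0.015, 0, 0, 0, 0], [0, 0, -0.015, 0, 0, 0, 0], [0, 0, -0.015, 0, 0, 0, 0]],
  ],
)

```text
time_s: 22.15
tcp_pos: [0.5759, 0.0392, 0.0165]
ee_rot: [[0.156, -0.988, 0.003], [-0.988, -0.156, 0.003], [-0.002, -0.004, -1.0]]
wrist_force: [-0.2, -1.0, 0.3]
gripper_width: 1.0
```

```bash
python3 - <<'E'
from h import *
steps([.5758,.0376,.0125],target(9,0),1)
E
```

```text
t 22.15 deg 0.2 per call: shift [-0.0001 -0.0016 -0.004 ] rot [-0.003  0.003  0.   ]
```

Emit:
play_rows(
  commands=[
    [[0, -0.001, -0.004, 0, 0, 0, 0], [0, -0.001, -0.004, 0, 0, 0, 0], [0, -0.001, -0.004, 0, 0, 0, 0]],
  ],
)

```text
time_s: 22.45
tcp_pos: [0.5755, 0.0378, 0.0118]
ee_rot: [[0.155, -0.988, 0.002], [-0.988, -0.155, 0.002], [-0.002, -0.003, -1.0]]
wrist_force: [-0.6, 0.2, 0.5]
gripper_width: 0.997
```

Emit:
play_rows(
  commands=[
    [[0, 0, 0, 0, 0, 0, 1], [0, 0, 0, 0, 0, 0, 1], [0, 0, 0, 0, 0, 0, 1], [0, 0, 0, 0, 0, 0, 1], [0, 0, 0, 0, 0, 0, 1]],
  ],
)

```text
time_s: 22.95
tcp_pos: [0.5755, 0.038, 0.0117]
ee_rot: [[0.156, -0.988, 0.002], [-0.988, -0.156, 0.002], [-0.002, -0.002, -1.0]]
wrist_force: [-1.2, 1.0, 0.0]
gripper_width: 0.752
```

Emit:
play_rows(
  commands=[
    [[0, 0, 0, 0, 0, 0, 1], [0, 0, 0, 0, 0, 0, 1], [0, 0, 0, 0, 0, 0, 1]],
  ],
)

```text
time_s: 23.25
tcp_pos: [0.5755, 0.038, 0.0117]
ee_rot: [[0.156, -0.988, 0.002], [-0.988, -0.156, 0.002], [-0.002, -0.002, -1.0]]
wrist_force: [-0.8, 0.0, 0.4]
gripper_width: 0.752
```

Tip clearance over the 10 mm stop is only 1.7 mm, so I'll regrip 1.5 mm higher.

Emit:
play_rows(
  commands=[
    [[0, 0, 0, 0, 0, 0, 0.05], [0, 0, 0, 0, 0, 0, 0.05], [0, 0, 0.0015, 0, 0, 0, 0.05], [0, 0, 0.0015, 0, 0, 0, 0.05], [0, 0, 0.0015, 0, 0, 0, 1]],
  ],
)

```text
time_s: 23.75
tcp_pos: [0.5755, 0.038, 0.0133]
ee_rot: [[0.156, -0.988, 0.002], [-0.988, -0.156, 0.002], [-0.002, -0.002, -1.0]]
wrist_force: [0.0, -0.1, 0.0]
gripper_width: 0.91
```

Emit:
play_rows(
  commands=[
    [[0, 0, 0, 0, 0, 0, 1], [0, 0, 0, 0, 0, 0, 1], [0, 0, 0, 0, 0, 0, 1], [0, 0, 0, 0, 0, 0, 1], [0, 0, 0, 0, 0, 0, 1]],
  ],
)

```text
time_s: 24.25
tcp_pos: [0.5754, 0.038, 0.0132]
ee_rot: [[0.156, -0.988, 0.002], [-0.988, -0.156, 0.002], [-0.002, -0.002, -1.0]]
wrist_force: [0.4, -0.5, -0.1]
gripper_width: 0.752
```

Emit:
play_rows(
  commands=[
    [[0, 0, 0, 0, 0, 0, 1], [0, 0, 0.025, 0, 0, 0, 1], [0, 0, 0.05, 0, 0, 0, 1], [0, 0, 0.075, 0, 0, 0, 1], [0, 0, 0.075, 0, 0, 0, 1]],
  ],
)

```text
time_s: 24.75
tcp_pos: [0.578, 0.0386, 0.0919]
ee_rot: [[0.157, -0.988, 0.01], [-0.988, -0.157, 0.004], [-0.002, -0.01, -1.0]]
wrist_force: [0.7, 0.0, -0.0]
gripper_width: 0.751
```

```bash
python3 - <<'E'
from h import *
np.set_printoptions(precision=4,suppress=True)
y=np.deg2rad(10);c=np.array([.5635,-.1730]);X=np.array([np.cos(y),np.sin(y)]);Y=np.array([-np.sin(y),np.cos(y)])
p=c+X*(.017-.015)+Y*(.027-.015);print("pre pose",p)
steps([*p,.10],target(10,0),1)
E
```

```text
pre pose [ 0.5634 -0.1608]
t 24.75 deg 1.2 per call: shift [-0.0146 -0.1994  0.0081] rot [-0.004  0.01   0.017]
```

Emit:
play_rows(
  commands=[
    [[-0.002, -0.04, 0.04, 0, 0.01, 0.017, 1], [-0.004, -0.08, 0.08, 0, 0.01, 0.017, 1], [-0.006, -0.12, 0.09, 0, 0.01, 0.017, 1], [-0.006, -0.12, 0.09, 0, 0.01, 0.017, 1], [-0.006, -0.12, 0.09, 0, 0.01, 0.017, 1]],
  ],
)

```text
time_s: 25.25
tcp_pos: [0.5689, -0.083, 0.1777]
ee_rot: [[0.17, -0.985, -0.009], [-0.985, -0.17, 0.003], [-0.004, 0.008, -1.0]]
wrist_force: [-0.2, 1.0, -1.5]
gripper_width: 0.753
```

```bash
python3 - <<'E'
from h import *
s=r.sense();print(s["tcp_pos"],s["gripper_width"]);snap("wrist","w3")
E
```

```text
[ 0.56885014 -0.08295526  0.17766287] 0.7527378276519169
```

View pics/w3.png

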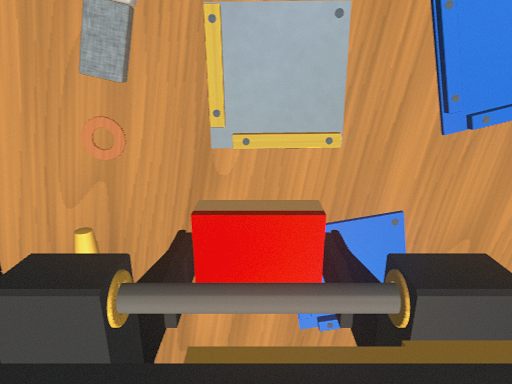

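The view shows the grey jig floor, with the far bar at columns 205–225 on the left and the side bar at rows 133–148. The plate is held red up. Fit the inner stop edges.

```bash
python3 - <<'E'
from h import *
np.set_printoptions(precision=4,suppress=True)
d=load("w3");im=d["im"].astype(int);b=(im[...,0]-im[...,2]>60)&(im[...,0]>140)
print(im[140,270:280:4],im[100,218:230:2].tolist())
s=[(u,np.where(b[120:150,u])[0].min()+119.5) for u in range(240,336) if b[120:150,u].any()]
f=[(np.where(b[v,195:240])[0].max()+195.5,v) for v in range(8,120) if b[v,195:240].any()]
def fit(pts,h):
    w=onplane(d,pts,h)[:,:2].astype(np.float32);l=cv2.fitLine(w,cv2.DIST_HUBER,0,.001,.001).ravel();return l
ls,lf=fit(s,.015),fit(f,.005)
A=[]
for n,l in(("side",ls),("far",lf)): print(n,l,np.rad2deg(np.arctan2(l[1],l[0])))
t=np.linalg.solve(np.array([ls[:2],-lf[:2]]).T,lf[2:]-ls[2:]);c=ls[2:]+ls[:2]*t[0];print("corner",c)
# alt far height check and top-cam
print("far at .015:",fit(f,.015)[2:])
y=np.deg2rad(10.);X=np.array([np.cos(y),np.sin(y)]);Y=np.array([-np.sin(y),np.cos(y)])
p=np.array([.5627,-.1734])+.05*X+.05*Y;print("corner from top cam",p)
print("plate goal",c-.033*X-.023*Y,"pre(12mm back)",c-.045*X-.035*Y)
m=(im[...,0]-im[...,1]>130)&(im[...,1]<60);m[:,:150]=0;m[:212]=0;m[260:]=0
v,u=np.where(m);P=cloud(d)[m];print("red top median",np.median(P,0))
e=[(x,np.where(m[:,x])[0].min()) for x in range(205,315)];w=onplane(d,e,np.median(P[:,2]));l=fit(e,np.median(P[:,2]));print("plate yaw",np.rad2deg(np.arctan2(l[1],l[0])))
E
```

```text
[[224 190  76]
 [224 188  74]
 [224 189  78]] [[221, 186, 76], [221, 186, 82], [228, 195, 74], [142, 134, 132], [154, 169, 176], [159, 173, 179]]
side [ 0.9855  0.1697  0.5585 -0.1225] 9.772048
far [ 0.1813 -0.9834  0.6172 -0.1755] -79.55461
corner [ 0.6059 -0.1143]
far at .015: [ 0.6162 -0.1753]
corner from top cam [ 0.6033 -0.1155]
plate goal [ 0.5774 -0.1427] pre(12mm back) [ 0.5676 -0.1566]
red top median [ 0.5709 -0.0946  0.1865]
plate yaw 9.659993
```

Emit:
play_rows(
  commands=[
    [[-0.001, -0.04, 0, 0, 0, 0, 1], [-0.001, -0.074, -0.03, 0, 0, 0, 1], [-0.001, -0.074, -0.08, 0, 0, 0, 1], [-0.001, -0.074, -0.11, 0, 0, 0, 1], [-0.001, -0.074, -0.13, 0, 0, 0, 1]],
  ],
)

```text
time_s: 25.8
tcp_pos: [0.5658, -0.1547, 0.0436]
ee_rot: [[0.173, -0.985, -0.016], [-0.985, -0.173, 0.003], [-0.006, 0.015, -1.0]]
wrist_force: [1.2, 0.2, -1.0]
gripper_width: 0.755
```

Emit:
play_rows(
  commands=[
    [[0, 0, -0.01, 0, 0, 0, 1], [0, 0, -0.01, 0, 0, 0, 1], [0, 0, -0.01, 0, 0, 0, 1], [0, 0, -0.01, 0, 0, 0, 1]],
  ],
)

```text
time_s: 26.2
tcp_pos: [0.5695, -0.1556, 0.0395]
ee_rot: [[0.173, -0.985, -0.005], [-0.985, -0.173, 0.002], [-0.003, 0.005, -1.0]]
wrist_force: [-0.3, -0.1, 0.8]
gripper_width: 0.757
```

```bash
python3 - <<'E'
from h import *
s=r.sense();print(s["tcp_pos"],s["wrist_force"],s["joints"].round(1));steps([.5676,-.1566,.0185],target(10,0),1,s)
E
```

```text
[ 0.56953511 -0.15564921  0.03948897] [-0.28169935 -0.06113202  0.79408865] [  0.4  29.7 -16.7  -0.2 -44.    9.8]
t 26.2 deg 0.3 per call: shift [-0.0019 -0.001  -0.021 ] rot [-0.002 -0.005  0.   ]
```

Emit:
play_rows(
  commands=[
    [[-0.002, -0.001, -0.008, 0, -0.004, 0, 1], [-0.002, -0.001, -0.016, 0, -0.004, 0, 1], [-0.002, -0.001, -0.018, 0, -0.004, 0, 1], [-0.002, -0.001, -0.018, 0, -0.004, 0, 1], [-0.002, -0.001, -0.018, 0, -0.004, 0, 1]],
  ],
)

```text
time_s: 26.7
tcp_pos: [0.5665, -0.1571, 0.0202]
ee_rot: [[0.172, -0.985, -0.004], [-0.985, -0.172, 0.002], [-0.003, 0.004, -1.0]]
wrist_force: [0.5, -0.0, -0.8]
gripper_width: 0.754
```

Emit:
play_rows(
  commands=[
    [[0, 0, -0.001, 0, 0, 0, 1], [0, 0, -0.002, 0, 0, 0, 1], [0, 0, -0.002, 0, 0, 0, 1]],
  ],
)

```text
time_s: 27.0
tcp_pos: [0.5666, -0.157, 0.0183]
ee_rot: [[0.173, -0.985, -0.004], [-0.985, -0.173, 0.002], [-0.003, 0.003, -1.0]]
wrist_force: [0.3, -0.9, 0.8]
gripper_width: 0.753
```

Emit:
play_rows(
  commands=[
    [[0, 0, -0.001, 0, 0, 0, 1], [0, 0, -0.001, 0, 0, 0, 1], [0, 0, -0.001, 0, 0, 0, 1]],
  ],
)

```text
time_s: 27.3
tcp_pos: [0.5666, -0.157, 0.0183]
ee_rot: [[0.173, -0.985, -0.003], [-0.985, -0.173, 0.002], [-0.003, 0.003, -1.0]]
wrist_force: [-2.1, 0.9, 5.5]
gripper_width: 0.748
```

Seated on the floor at 5.5 N down, TCP z 18.3 mm. Slide diagonally towards the corner.

Emit:
play_rows(
  commands=[
    [[0.0016, 0.0023, 0, 0, 0, 0, 1], [0.0032, 0.0046, 0, 0, 0, 0, 1], [0.0049, 0.007, 0, 0, 0, 0, 1], [0.0065, 0.0093, 0, 0, 0, 0, 1], [0.0073, 0.0104, 0, 0, 0, 0, 1]],
  ],
)

```text
time_s: 27.8
tcp_pos: [0.5735, -0.1473, 0.0183]
ee_rot: [[0.173, -0.985, -0.005], [-0.985, -0.173, 0.001], [-0.002, 0.004, -1.0]]
wrist_force: [-3.2, -2.2, 5.7]
gripper_width: 0.755
```

Emit:
play_rows(
  commands=[
    [[-0.0001, 0.0008, 0, 0, 0, 0, 1], [-0.0003, 0.0016, 0, 0, 0, 0, 1], [-0.0003, 0.0016, 0, 0, 0, 0, 1]],
  ],
)

```text
time_s: 28.1
tcp_pos: [0.5739, -0.1456, 0.0182]
ee_rot: [[0.173, -0.985, -0.003], [-0.985, -0.173, 0.001], [-0.002, 0.002, -1.0]]
wrist_force: [-1.8, -2.8, 5.6]
gripper_width: 0.756
```

Emit:
play_rows(
  commands=[
    [[-0.0002, 0.001, 0, 0, 0, 0, 1], [-0.0002, 0.001, 0, 0, 0, 0, 1], [-0.0002, 0.001, 0, 0, 0, 0, 1]],
  ],
)

```text
time_s: 28.4
tcp_pos: [0.574, -0.1446, 0.0182]
ee_rot: [[0.173, -0.985, -0.002], [-0.985, -0.173, 0.001], [-0.002, 0.002, -1.0]]
wrist_force: [-1.4, -2.5, 5.3]
gripper_width: 0.757
```

Emit:
play_rows(
  commands=[
    [[-0.0001, 0.0005, 0, 0, 0, 0, 1], [-0.0002, 0.001, 0, 0, 0, 0, 1], [-0.0002, 0.001, 0, 0, 0, 0, 1]],
  ],
)

```text
time_s: 28.7
tcp_pos: [0.5741, -0.1435, 0.0182]
ee_rot: [[0.173, -0.985, -0.002], [-0.985, -0.173, 0.001], [-0.002, 0.001, -1.0]]
wrist_force: [-0.6, -3.0, 4.8]
gripper_width: 0.755
```

Emit:
play_rows(
  commands=[
    [[-0.0001, 0.0005, 0, 0, 0, 0, 1], [-0.0002, 0.001, 0, 0, 0, 0, 1], [-0.0002, 0.001, 0, 0, 0, 0, 1]],
  ],
)

```text
time_s: 29.0
tcp_pos: [0.574, -0.1426, 0.0182]
ee_rot: [[0.173, -0.985, -0.001], [-0.985, -0.173, 0.001], [-0.002, 0.001, -1.0]]
wrist_force: [0.7, -2.7, 6.3]
gripper_width: 0.753
```

Emit:
play_rows(
  commands=[
    [[-0.0001, 0.0005, 0, 0, 0, 0, 1], [-0.0002, 0.001, 0, 0, 0, 0, 1], [-0.0002, 0.001, 0, 0, 0, 0, 1]],
  ],
)

```text
time_s: 29.3
tcp_pos: [0.5741, -0.1424, 0.0182]
ee_rot: [[0.174, -0.985, -0.001], [-0.985, -0.174, 0.0], [-0.0, 0.001, -1.0]]
wrist_force: [0.5, -7.4, 4.5]
gripper_width: 0.753
```

Emit:
play_rows(
  commands=[
    [[-0.0001, 0.0005, 0, 0, 0, 0, 1], [-0.0002, 0.001, 0, 0, 0, 0, 1], [-0.0002, 0.001, 0, 0, 0, 0, 1]],
  ],
)

```text
time_s: 29.6
tcp_pos: [0.5741, -0.1422, 0.0183]
ee_rot: [[0.175, -0.985, -0.001], [-0.985, -0.175, -0.001], [0.001, 0.001, -1.0]]
wrist_force: [1.1, -10.2, 3.5]
gripper_width: 0.754
```

Side stop contacted at 10 N. Now push towards the far stop.

Emit:
play_rows(
  commands=[
    [[0.001, 0.0002, -0.0003, 0, 0, 0, 1], [0.002, 0.0003, -0.0003, 0, 0, 0, 1], [0.002, 0.0003, -0.0003, 0, 0, 0, 1]],
  ],
)

```text
time_s: 29.9
tcp_pos: [0.5741, -0.1423, 0.0183]
ee_rot: [[0.174, -0.985, -0.005], [-0.985, -0.174, -0.001], [-0.0, 0.005, -1.0]]
wrist_force: [-3.2, -10.1, 9.6]
gripper_width: 0.754
```

Emit:
play_rows(
  commands=[
    [[0.0005, 0.0001, 0, 0, 0, 0, 1], [0.001, 0.0002, 0, 0, 0, 0, 1], [0.001, 0.0002, 0, 0, 0, 0, 1]],
  ],
)

```text
time_s: 30.2
tcp_pos: [0.5742, -0.1422, 0.0183]
ee_rot: [[0.174, -0.985, -0.007], [-0.985, -0.174, -0.001], [-0.0, 0.007, -1.0]]
wrist_force: [-5.5, -11.6, 10.2]
gripper_width: 0.75
```

Emit:
play_rows(
  commands=[
    [[0.0005, 0.0001, 0, 0, 0, 0, 1], [0.001, 0.0002, 0, 0, 0, 0, 1], [0.001, 0.0002, 0, 0, 0, 0, 1]],
  ],
)

```text
time_s: 30.5
tcp_pos: [0.5742, -0.1422, 0.0183]
ee_rot: [[0.174, -0.985, -0.009], [-0.985, -0.174, -0.001], [-0.0, 0.009, -1.0]]
wrist_force: [-6.6, -11.4, 12.1]
gripper_width: 0.754
```

X isn't moving: this is either contact with the far stop or friction. I'll ease off Y and Z to tell which.

Emit:
play_rows(
  commands=[
    [[0.0002, -0.001, 0.0005, 0, 0, 0, 1], [0.0004, -0.002, 0.001, 0, 0, 0, 1], [0.0004, -0.0025, 0.001, 0, 0, 0, 1], [0.0004, -0.0025, 0.001, 0, 0, 0, 1]],
  ],
)

```text
time_s: 30.9
tcp_pos: [0.5743, -0.1424, 0.0184]
ee_rot: [[0.173, -0.985, -0.01], [-0.985, -0.173, 0.002], [-0.003, 0.009, -1.0]]
wrist_force: [-6.2, -2.1, 9.9]
gripper_width: 0.758
```

Emit:
play_rows(
  commands=[
    [[0.0005, 0.0001, 0, 0, 0, 0, 1], [0.001, 0.0002, 0, 0, 0, 0, 1], [0.001, 0.0002, 0, 0, 0, 0, 1]],
  ],
)

```text
time_s: 31.2
tcp_pos: [0.5743, -0.1424, 0.0184]
ee_rot: [[0.173, -0.985, -0.012], [-0.985, -0.173, 0.001], [-0.003, 0.011, -1.0]]
wrist_force: [-7.8, -3.4, 11.3]
gripper_width: 0.758
```

Emit:
play_rows(
  commands=[
    [[0, 0, 0.0008, 0.001, -0.006, 0, 1], [0, 0, 0.0012, 0.002, -0.011, 0, 1], [0, 0, 0.0012, 0.002, -0.011, 0, 1], [0, 0, 0.0012, 0.002, -0.011, 0, 1]],
  ],
)

```text
time_s: 31.6
tcp_pos: [0.5769, -0.1419, 0.0184]
ee_rot: [[0.173, -0.985, 0.005], [-0.985, -0.173, 0.004], [-0.003, -0.005, -1.0]]
wrist_force: [-2.2, -4.9, -1.1]
gripper_width: 0.753
```

```bash
python3 - <<'E'
from h import *
np.set_printoptions(precision=4,suppress=True)
s=r.sense();print(s["tcp_pos"],s["wrist_force"],s["moment"],s["ee_rot"])
d=snap("scene","s3");cv2.imwrite("pics/s3c.png",cv2.resize(d["im"][130:220,170:290],None,fx=6,fy=6,interpolation=2)[:,:,::-1])
E
```

```text
[ 0.5769 -0.1419  0.0184] [-2.1593 -4.8671 -1.0509] [-1.4831  0.6807  0.1483] [[ 0.1725 -0.985   0.0045]
 [-0.985  -0.1725  0.004 ]
 [-0.0031 -0.0051 -1.    ]]
```

View pics/s3c.png

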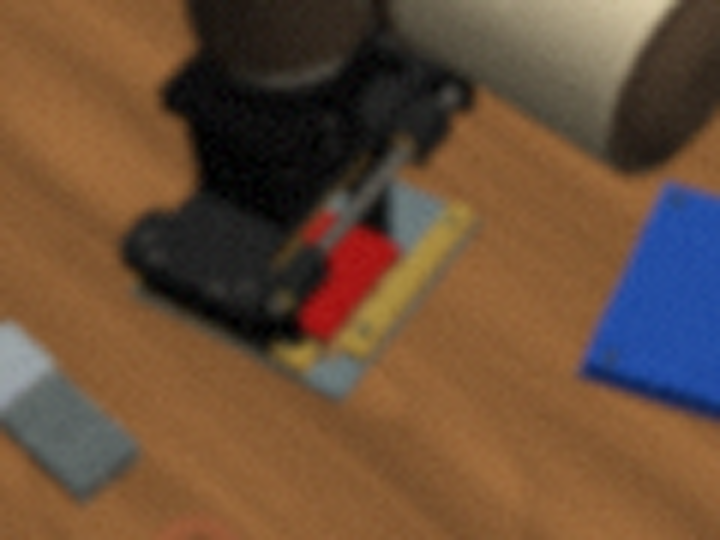

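It was friction: easing Z let the plate slide 2.6 mm, to x 0.5769. The crop shows it along the side bar. Keep pushing X with little down force.

Emit:
play_rows(
  commands=[
    [[0.0005, 0.0001, 0, 0, 0, 0, 1], [0.001, 0.0002, 0, 0, 0, 0, 1], [0.001, 0.0002, 0, 0, 0, 0, 1], [0.001, 0.0002, 0, 0, 0, 0, 1]],
  ],
)

```text
time_s: 32.05
tcp_pos: [0.577, -0.1419, 0.0183]
ee_rot: [[0.173, -0.985, 0.002], [-0.985, -0.173, 0.004], [-0.003, -0.003, -1.0]]
wrist_force: [-4.2, -4.9, 0.7]
gripper_width: 0.754
```

Emit:
play_rows(
  commands=[
    [[0.0005, 0.0001, 0, 0, 0, 0, 1], [0.001, 0.0002, 0, 0, 0, 0, 1], [0.001, 0.0002, 0, 0, 0, 0, 1], [0.001, 0.0002, 0, 0, 0, 0, 1]],
  ],
)

```text
time_s: 32.45
tcp_pos: [0.5771, -0.1419, 0.0182]
ee_rot: [[0.172, -0.985, 0.0], [-0.985, -0.172, 0.004], [-0.004, -0.001, -1.0]]
wrist_force: [-5.0, -5.8, 1.8]
gripper_width: 0.759
```

Emit:
play_rows(
  commands=[
    [[0.0005, 0.0001, 0, 0, 0, 0, 1], [0.001, 0.0002, 0, 0, 0, 0, 1], [0.001, 0.0002, 0, 0, 0, 0, 1], [0.001, 0.0002, 0, 0, 0, 0, 1]],
  ],
)

```text
time_s: 32.85
tcp_pos: [0.5771, -0.1419, 0.0182]
ee_rot: [[0.172, -0.985, -0.002], [-0.985, -0.172, 0.004], [-0.004, 0.001, -1.0]]
wrist_force: [-8.2, -6.6, 3.0]
gripper_width: 0.756
```

Emit:
play_rows(
  commands=[
    [[0, -0.001, 0.0003, 0, 0, 0, 1], [0, -0.001, 0.0003, 0, 0, 0, 1], [0, -0.001, 0.0003, 0, -0.004, 0, 1], [0, -0.001, 0.0003, 0, -0.004, 0, 1]],
  ],
)

```text
time_s: 33.25
tcp_pos: [0.5771, -0.1419, 0.0182]
ee_rot: [[0.172, -0.985, 0.002], [-0.985, -0.172, 0.005], [-0.004, -0.003, -1.0]]
wrist_force: [-5.3, -2.8, 1.5]
gripper_width: 0.752
```

X no longer moves with low Y and Z load, so the far stop is reached; the position matches the prediction to 1 mm. Restore the press and test yaw alignment against the stops.

Emit:
play_rows(
  commands=[
    [[0.0005, 0.001, -0.0004, 0, -0.002, 0, 1], [0.0005, 0.0015, -0.0004, 0, -0.002, 0, 1], [0.0005, 0.0015, -0.0004, 0, -0.002, 0, 1], [0.0005, 0.0015, -0.0004, 0, -0.002, 0, 1]],
  ],
)

```text
time_s: 33.65
tcp_pos: [0.5771, -0.1418, 0.0181]
ee_rot: [[0.172, -0.985, 0.003], [-0.985, -0.172, 0.003], [-0.002, -0.003, -1.0]]
wrist_force: [-7.2, -8.2, 4.3]
gripper_width: 0.754
```

```bash
cat > y.py <<'E'
from h import *
np.set_printoptions(precision=4,suppress=True)
s=r.sense();R=s["ee_rot"];print(s["tcp_pos"],s["wrist_force"],s["moment"],"yaw",np.rad2deg(np.arctan2(-R[1,1],-R[0,1])),"tilt",R[:2,2])
E
python3 y.py
```

```text
[ 0.5771 -0.1418  0.0181] [-7.2207 -8.1588  4.2627] [-2.4892  2.4115  0.2426] yaw 9.928074903542443 tilt [0.0028 0.003 ]
```

Emit:
play_rows(
  commands=[
    [[0, 0, 0, 0, 0, 0.008, 1], [0, 0, 0, 0, 0, 0.008, 1], [0, 0, 0, 0, 0, 0.008, 1]],
  ],
)

```text
time_s: 33.95
tcp_pos: [0.5771, -0.1418, 0.0181]
ee_rot: [[0.179, -0.984, 0.003], [-0.984, -0.179, 0.004], [-0.003, -0.004, -1.0]]
wrist_force: [-7.1, -7.9, 4.3]
gripper_width: 0.752
```

```bash
python3 y.py
```

```text
[ 0.5771 -0.1418  0.0181] [-7.1357 -7.9079  4.2862] [-2.336   2.3861 -0.0188] yaw 10.295916537713419 tilt [0.003  0.0035]
```

Emit:
play_rows(
  commands=[
    [[0, 0, 0, 0, 0, 0.008, 1], [0, 0, 0, 0, 0, 0.008, 1], [0, 0, 0, 0, 0, 0.008, 1]],
  ],
)

```text
time_s: 34.25
tcp_pos: [0.5771, -0.1418, 0.0182]
ee_rot: [[0.185, -0.983, 0.003], [-0.983, -0.185, 0.004], [-0.003, -0.004, -1.0]]
wrist_force: [-7.0, -7.5, 4.0]
gripper_width: 0.752
```

```bash
python3 y.py
```

```text
[ 0.5771 -0.1418  0.0182] [-7.0233 -7.4965  3.9527] [-2.3928  2.3873 -0.4543] yaw 10.636818692171605 tilt [0.0032 0.004 ]
```

The yaw moment crosses zero near 10.3°, which matches the jig yaw measured from above. Return there, trim the press slightly and check.

Emit:
play_rows(
  commands=[
    [[0, 0, -0.0002, 0.003, 0, -0.008, 1], [0, 0, -0.0002, 0.003, 0, -0.008, 1], [0, 0, -0.0002, 0.003, 0, -0.008, 1], [0, 0, -0.0002, 0.003, 0, -0.008, 1]],
  ],
)

```text
time_s: 34.65
tcp_pos: [0.5771, -0.1417, 0.0181]
ee_rot: [[0.179, -0.984, 0.003], [-0.984, -0.179, 0.006], [-0.006, -0.004, -1.0]]
wrist_force: [-7.3, -7.7, 4.7]
gripper_width: 0.754
```

```bash
python3 y.py; python3 - <<'E'
from h import *
np.set_printoptions(precision=4,suppress=True)
d=snap("wrist","w4");d2=snap("top","t4")
im=d["im"].astype(int);P=cloud(d);m=(im[...,0]-im[...,1]>130)&(im[...,1]<60)
if m.sum()>50:
    p=P[m];A=np.c_[p[:,:2],np.ones(len(p))];k,*_=np.linalg.lstsq(A,p[:,2],rcond=None);print("red",m.sum(),np.median(p,0),"slope deg",np.rad2deg(k[:2]))
E
```

```text
[ 0.5771 -0.1417  0.0181] [-7.3407 -7.6708  4.7423] [-2.3231  2.5406  0.0561] yaw 10.32918872628586 tilt [0.0029 0.0064]
red 8875 [ 0.5779 -0.1473  0.027 ] slope deg [  3.2355 -17.4119]
```

View pics/w4.png

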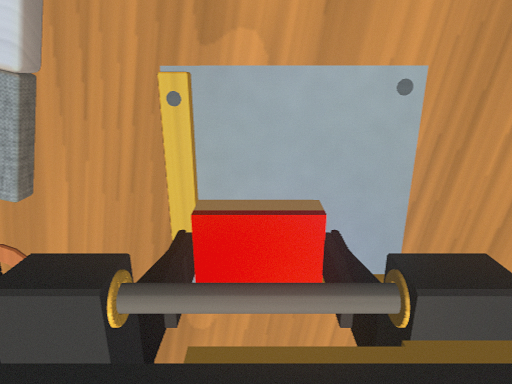

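The view shows the plate's far end, near (195,205), touching the far bar's inner edge. My tilt trim went the wrong way (0.0064), so I'll correct it and check flatness with a robust fit.

Emit:
play_rows(
  commands=[
    [[0, 0, 0, -0.006, 0.002, 0, 1], [0, 0, 0, -0.006, 0.002, 0, 1], [0, 0, 0, -0.006, 0.002, 0, 1], [0, 0, 0, -0.006, 0.002, 0, 1]],
  ],
)

```text
time_s: 35.15
tcp_pos: [0.5771, -0.1418, 0.0181]
ee_rot: [[0.179, -0.984, 0.001], [-0.984, -0.179, 0.001], [-0.0, -0.001, -1.0]]
wrist_force: [-8.2, -7.5, 6.1]
gripper_width: 0.755
```

```bash
python3 y.py; python3 - <<'E'
from h import *
np.set_printoptions(precision=4,suppress=True)
d=snap("wrist","w5");im=d["im"].astype(int);P=cloud(d)
def pl(p,n):
    A=np.c_[p[:,:2]-p[:,:2].mean(0),np.ones(len(p))];k=np.linalg.lstsq(A,p[:,2],rcond=None)[0];print(n,"z",k[2],"slope",np.rad2deg(k[:2]))
pl(P[222:272,205:312].reshape(-1,3),"red");pl(P[80:190,220:390].reshape(-1,3),"floor")
# edges: gap to far bar and parallelism
red=(im[...,0]-im[...,1]>130)&(im[...,1]<60)
def fit(pts,h):
    l=cv2.fitLine(onplane(d,pts,h)[:,:2].astype(np.float32),cv2.DIST_HUBER,0,.001,.001).ravel();return l,np.rad2deg(np.arctan2(l[1],l[0]))
e=[(u,np.where(red[205:230,u])[0].min()+204.5) for u in range(205,315)]
b=(im[...,0]-im[...,2]>60)&(im[...,0]>140)
f=[(np.where(b[v,160:215])[0].max()+160.5,v) for v in range(85,190)]
pe,pf=fit(e,.027),fit(f,.005);print("plate edge yaw",pe[1],"far bar",pf[1])
c=onplane(d,[[192.5,230]],.027)[0,:2]
n=np.array([-pf[0][1],pf[0][0]]);print("plate far edge to far-face plane mm",1000*abs((c-pf[0][2:])@n))
E
```

```text
[ 0.5771 -0.1418  0.0181] [-8.2201 -7.5177  6.143 ] [-2.1511  2.3513  0.0202] yaw 10.310158503641752 tilt [0.0012 0.0006]
red z 0.02763390025341378 slope [  5.5276 -30.0906]
floor z 0.005486116689131279 slope [ 1.5659 -2.6667]
plate edge yaw 10.416252 far bar -79.57083
plate far edge to far-face plane mm 0.9232252345036307
```

```bash
python3 - <<'E'
from h import *
P=cloud(load("w5"))
for n,p,h in(("red",P[222:272,205:312],.027),("floor",P[80:190,220:390],.005)):
    p=p.reshape(-1,3);p=p[abs(p[:,2]-h)<.004];A=np.c_[p[:,:2]-p[:,:2].mean(0),np.ones(len(p))];k=np.linalg.lstsq(A,p[:,2],rcond=None)[0];print(n,k[2],np.rad2deg(k[:2]))
a,b=load("top0"),load("t4")
d=np.abs(a["im"].astype(int)-b["im"]).sum(2)>90;d=cv2.morphologyEx(d.astype(np.uint8),cv2.MORPH_OPEN,np.ones((3,3)))
n,_,st,_=cv2.connectedComponentsWithStats(d);print(st[1:])
E
python3 y.py
```

```text
red 0.02703255432579614 [ 0.00939364 -0.14845985]
floor 0.004961239924041549 [0.01487614 0.01081827]
[[ 232  157   91  107 4115]
 [ 206  180   14   18  189]
 [ 271  189    3    4   12]
 [ 272  261   10    3   30]
 [ 224  262    3    3    9]
 [  38  264    6   12   61]
 [   1  264   70   80 2639]
 [ 180  265  109  118 6238]
 [  21  282    3    3    9]
 [  78  282   21   31  307]
 [  63  293    3    3    9]
 [ 247  331   40   42  350]
 [   0  342   89   42 2229]
 [  41  353   70   20  417]
 [ 275  368    9   12   77]
 [ 121  374   64   10  442]
 [  90  378   18    6   79]
 [ 239  381    8    3   20]]
[ 0.5771 -0.1417  0.0182] [-8.6624 -7.409   5.1688] [-2.2233  2.3762  0.0188] yaw 10.309921547145203 tilt [0.0013 0.0006]
```

The plate's top is at 27.03 mm, as it should be, and flat to 0.15°. It is aligned and pressed against both stops, and nothing else has moved. Handing in.

```bash
python3 -c "
from station import r
print(r.finish_job())"
```

```text
the job is handed in; nothing more can be done
None
```

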